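# Find the complete padlock by its weight and show it to the bench camera

## Task

One of the two look-alike brass padlocks standing on the black rubber pad still has its metal works inside; the other has been stripped and is lighter. Lift each of them in turn a few centimetres clear of the pad and feel which is heavier; whichever you put down must stand upright on the pad again, let go, as the stripped one must at the end, and neither may be dropped or tipped over. Finish holding the heavier padlock up for its claim photo, without letting go of it: still, upright, centred in front of the camera's lens and about 10 cm from it, one broad face square to the lens; do not touch the camera or move the other things on the bench.

Things in the scene. Friction and masses are not known exactly. Their poses are not given: they have to be found in the camera images.
- lock_a: brass combination padlock with closed steel shackle, standing upright, one of two that look the same. Case 52 mm wide (y), 28 thick (x), 46 tall; the 8 mm thick shackle, 42 mm wide over all (y), rises to 73 mm. Both broad faces (+x, -x) alike, with four number wheels. Origin: centre of its underside; z up. Complete 0.37 to 0.44 kg, or stripped 0.21 to 0.26 kg; either name may be either
- lock_b: brass combination padlock with closed steel shackle, standing upright, one of two that look the same. Case 52 mm wide (y), 28 thick (x), 46 tall; the 8 mm thick shackle, 42 mm wide over all (y), rises to 73 mm. Both broad faces (+x, -x) alike, with four number wheels. Origin: centre of its underside; z up. Complete 0.37 to 0.44 kg, or stripped 0.21 to 0.26 kg; either name may be either
- lock_a_mid (a point): centre of the case of padlock lock_a, 23 mm above its underside
- lock_b_mid (a point): centre of the case of padlock lock_b, 23 mm above its underside
- pad: black rubber bench pad lying on the bench, fixed, 160 mm (x) by 330 mm (y), 4 mm thick: its top is at height 4 mm. Origin: centre of its underside. Both padlocks stand on it about 200 mm apart, their broad faces turned up to 0.45 rad either way from the pad's x axis
- camera: black inspection camera on a column stand near the back of the bench, fixed. A level lens barrel points along its -x, roughly towards the robot, ending in a white ring light of 62 mm diameter. Origin: on the bench under the front of the lens; yaw varies. Behind it (+x): camera body 66 mm wide, top at 174 mm; foot 130 by 140 mm from x = 20 mm; column 18 mm thick at x = 120 mm, 212 mm high
- lens (a point): centre of the front of the lens, 150 mm above the bench; axes as camera, so the view runs along -x from here. The centre of the padlock's case is to be held on this line, 100 mm out
- latch_1: chrome suitcase latch lying flat on the bench left of the pad, 34 x 65 x 12 mm; bystander
- latch_2: chrome suitcase latch, the same, lying flat right of the pad; bystander
- hasp: black steel hasp plate lying flat between pad and camera, 38 mm (x) by 122 mm (y), 8 mm thick at the hinge knuckle; bystander
- key_blank: squat pewter key blank lying flat on the pad between the padlocks, 55 mm long, 27 mm wide, 4 mm thick; bystander
- screwdriver: screwdriver with a wooden handle, 160 mm long, lying between pad and camera; bystander
- oil_bottle: small oil bottle, 40 mm diameter, 100 mm tall, standing at the left; bystander
- pin_tin: open steel tin, 68 mm diameter, 30 mm tall, standing at the right; bystander
Things that resemble listed ones, but are neither listed nor needed, are in the scene too. What is shaped like the lock_a but green or purple is not meant. What is shaped like the lock_b but purple is not meant.

How it is judged:
On the way, in this order (a step that is already met when the one before it is completed fails the run):
1. the lighter padlock is lifted at least 20 mm clear of the pad in the fingers, the heavier one standing on the pad (((height (world z) of lock_a above 0.024 m and contact force between the fingers and lock_a above 0.5 N and height (world z) of lock_b below 0.008 m and angle between lock_b's own z axis and vertical below 0.1 rad and contact force between the fingers and lock_b below 0.1 N and contact force between lock_b and pad above 2.9 N) or (height (world z) of lock_b above 0.024 m and contact force between the fingers and lock_b above 0.5 N and height (world z) of lock_a below 0.008 m and angle between lock_a's own z axis and vertical below 0.1 rad and contact force between the fingers and lock_a below 0.1 N and contact force between lock_a and pad above 2.9 N))), for 0.2 s.
2. the heavier padlock is lifted at least 20 mm clear in the fingers, the lighter one standing on the pad again, let go (((height (world z) of lock_a below 0.008 m and angle between lock_a's own z axis and vertical below 0.1 rad and contact force between the fingers and lock_a below 0.1 N and contact force between lock_a and pad between 1 and 2.9 N and height (world z) of lock_b above 0.024 m and contact force between the fingers and lock_b above 0.5 N) or (height (world z) of lock_b below 0.008 m and angle between lock_b's own z axis and vertical below 0.1 rad and contact force between the fingers and lock_b below 0.1 N and contact force between lock_b and pad between 1 and 2.9 N and height (world z) of lock_a above 0.024 m and contact force between the fingers and lock_a above 0.5 N))), for 0.2 s.
At the end, for the whole second after the job is handed in: The heavier padlock is gripped and still, its centre within 30 mm of the lens axis sideways and in height, 65 to 140 mm from the lens, upright within 0.25 rad, a broad face square to the lens within 0.3 rad, clear of the camera; the lighter stands upright on the pad, let go and at rest (((height (world z) of lock_a below 0.008 m and angle between lock_a's own z axis and vertical below 0.1 rad and contact force between the fingers and lock_a below 0.1 N and contact force between lock_a and pad between 1 and 2.9 N and linear speed of lock_a below 0.02 m/s and x of lock_b_mid in the frame of lens between -0.14 and -0.065 m and y of lock_b_mid in the frame of lens between -0.03 and 0.03 m and z of lock_b_mid in the frame of lens between -0.03 and 0.03 m and angle between lock_b's own z axis and vertical below 0.25 rad and angle between the x axis of lock_b and the x axis of camera, either way round below 0.3 rad and linear speed of lock_b below 0.03 m/s and contact force between the fingers and lock_b above 1 N and contact force between lock_b and camera below 0.1 N) or (height (world z) of lock_b below 0.008 m and angle between lock_b's own z axis and vertical below 0.1 rad and contact force between the fingers and lock_b below 0.1 N and contact force between lock_b and pad between 1 and 2.9 N and linear speed of lock_b below 0.02 m/s and x of lock_a_mid in the frame of lens between -0.14 and -0.065 m and y of lock_a_mid in the frame of lens between -0.03 and 0.03 m and z of lock_a_mid in the frame of lens between -0.03 and 0.03 m and angle between lock_a's own z axis and vertical below 0.25 rad and angle between the x axis of lock_a and the x axis of camera, either way round below 0.3 rad and linear speed of lock_a below 0.03 m/s and contact force between the fingers and lock_a above 1 N and contact force between lock_a and camera below 0.1 N))); the arm keeps its last pose, push and grip.
It fails at once if a padlock is let go of more than 15 mm above the pad ((height (world z) of lock_a above 0.019 m and contact force between the fingers and lock_a below 0.02 N) or (height (world z) of lock_b above 0.019 m and contact force between the fingers and lock_b below 0.02 N)).
It fails at once if a padlock is tipped over (angle between any of lock_a, lock_b's own z axis and vertical above 0.7 rad).
It fails at once if one of the other things is moved by more than 20 mm (distance of any of latch_1, latch_2, hasp, key_blank, screwdriver, oil_bottle, pin_tin from where it was at the start of the episode above 0.02 m).
It fails at once if the camera is touched (more than 1 N) (contact force between any of the fingers, the arm, lock_a, lock_b and camera above 1 N).
It also fails if it takes over 51 s, if anything falls off the work surface, if the arm or the gripper's body presses on something with over 40 N, if the wrist force passes 120 N, or if a joint passes its speed limit or range.

## Robot

A 6-joint arm with a two-finger parallel gripper is mounted at the origin on the work surface. World frame = base frame: x ahead of the robot, y to its left, z up, the work surface at z = 0. Lengths are in m, angles in rad, forces in N, time in s.
With the tool pointing down it reaches from about 0.35 to 0.975 m from the base axis. Payload 4.9 kg.
Tool frame: the origin (TCP) lies midway between the tips of the shut fingers; the grasp point (between the pads) lies manip.tcp_to_grasp behind it (manip.tcp_to_grasp is the distance from the TCP to the grasp point, in m); z points along the fingers, y is the line along which they close (so a half turn about z gives the same grasp; the last joint's range is limited). The gripper opens to 85 mm and grips with 20 to 120 N. Pads are 22 mm wide; open, the fingers measure 114 mm over their backs; the gripper's body (76 mm by 85 mm) begins 54 mm behind the grasp point. The pads swing forward as they close: fully open they stand 13 mm farther back than shut.
Start: joints at [-1.276, 0.053, 1.613, -0, 1.476, -0.119], TCP at [0.251, -0.572, 0.231] pointing down, gripper open.
Joint ranges: [-3.01, 3.01], [-1.01, 2.22], [0.06, 2.58], [-1.02, 4.17], [0.09, 2.62], [-3.14, 3.14]. Speed limits (rad/s): [2.57, 2.57, 3.14, 3.14, 3.14, 3.14].

## Interface

Orientations are given as a unit quaternion [w, x, y, z].
In Python, from plant import manip, grab_frame, calibration, job_done gives the robot as it stands.
- The arm moves only by the tool send_rows, never from a script. Its argument "rows" is a list of rows, each an object of numbers: "x", "y", "z": the shift along the tool's x, y, z normalised to -1 to 1, where 1 is 15 cm; "wx", "wy", "wz": the turn, a rotation vector about the tool's x, y, z normalised to -1 to 1, where 1 is pi/4 rad; "hand": the opening, from -1 (shut) to 1 (fully open). In form: [{"x": .., "y": .., "z": .., "wx": .., "wy": .., "wz": .., "hand": ..}, ...]. A call has exactly 10 rows; each row shifts and turns the commanded pose from where the row before left it, along the tool's axes as they then stand; what a row does not reach is not made up. A row lasts 1/12 s, in which the tool goes at most 41.7 mm and 7.16 degrees, less where a joint would pass 70% of its speed; a pose out of reach is approached as far as the arm can. A call with a number of a shift or a turn outside -1 to 1 is refused whole. A call with a gripper value outside its range is refused whole. The fingers move at their own pace and stop on an object; the grip force is fixed at half the most. Time passes only in rows, so rows that do not move let the fingers close, or fill a call up. It gives the time, the measured TCP pose, the force, the opening and the grip force at its end, in the units of the state.
- manip.state(): the state, without advancing time (a new reading comes with each control period).
- grab_frame(name): name is "side" or "top" or "wrist"; returns the picture (480x640x3 uint8, blue, green, red); there is no depth.
- calibration(name): a dict with "camera_matrix" (3x3 intrinsics, pixels), "R" (3x3) and "t" (3): a world point X has camera coordinates R X + t. Camera axes: x right, y down, z forward; pixel columns grow to the right and rows downward; lengths in m; the calibration is good to about 2 mm. A picture is of the moment at which its call begins: read the wrist's pose just before it. calibration takes no time and is no camera call; for the wrist camera it gives the pose at the moment of the call.
- job_done(): hands the job in; it is judged then, once.
The state is a dict: "time": time; "joint_pos": joint angles; "joint_vel": joint speeds; "joint_efforts": joint torques, N m; "tool_pos": TCP position; "tool_rot": TCP orientation; "contact_force": force on the tool from outside, world axes, zero at the start; "ft_torque": the same for the moment, N m; "gripper_width": opening from 0.0 (shut) to 1.0 (fully open); "grasp_force": force on a finger pad.
Only numpy, scipy, OpenCV 4.12 (cv2) and the standard library are available. Lean on these libraries where they do the work, as an engineer would, in place of code of your own. Each camera call takes 0.05 s, during which the arm holds its last target. There are 200 camera calls.

## Working session

There is one attempt and no reset: what is moved stays moved. The work goes in short steps, Python scripts to look and compute and a tool call to move; the robot and the scene stay as the last step left them, time stands still between calls to the robot, and variables do not carry over. Pictures are saved under pics/ and viewed, at most 10 in all, crops included, and the job is handed in when it is done.

Besides the shell and the picture viewer there is one more tool, called by a JSON object that holds its "op" and its "data", one argument or row to a line. send_rows: Moves the arm, as the interface text tells. Scaled input: -1 to 1 covers 15 cm each way for a shift and pi/4 rad each way for a turn. Its arguments: {"type":"object","properties":{"rows":{"type":"array","items":{"type":"object","properties":{"x":{"type":"number","minimum":-1,"maximum":1},"y":{"type":"number","minimum":-1,"maximum":1},"z":{"type":"number","minimum":-1,"maximum":1},"wx":{"type":"number","minimum":-1,"maximum":1},"wy":{"type":"number","minimum":-1,"maximum":1},"wz":{"type":"number","minimum":-1,"maximum":1},"hand":{"type":"number"}}}}},"required":["rows"]}

```bash
ls; mkdir -p pics; python3 - <<'E'
from plant import manip, grab_frame, calibration
import cv2,numpy as np
print(manip.state(), manip.tcp_to_grasp)
for n in ("top","side"):
    cv2.imwrite(f"pics/{n}0.png",grab_frame(n)); c=calibration(n); print(n,{k:np.round(v,4).tolist() for k,v in c.items()})
E
```

```text
pics
{'time': 0.0, 'joint_pos': array([-1.27599270e+00,  5.33777791e-02,  1.61429554e+00,  1.72184046e-05,
        1.47599095e+00, -1.19018334e-01]), 'joint_vel': array([-1.02446189e-03,  1.67873971e-04, -3.07520746e-04,  7.59336814e-06,
        8.49224622e-04, -8.22673378e-04]), 'joint_efforts': array([-4.79882565e-04, -3.93680871e+01, -3.70178139e+01, -2.00533132e-04,
        7.14257068e-03,  2.41883580e-08]), 'tool_pos': array([ 0.2511324 , -0.57164842,  0.23004913]), 'tool_rot': array([-1.03255905e-03,  9.78669828e-01,  2.05436838e-01, -8.23858684e-05]), 'contact_force': array([0.06361754, 1.06323458, 0.81748676]), 'ft_torque': array([-0.0160717 , -0.01585391,  0.01834121]), 'grasp_force': 0.0, 'gripper_width': 0.9971727805557685} 0.0187
top {'camera_matrix': [[483.0006, 0.0, 322.0364], [0.0, 483.0006, 241.3311], [0.0, 0.0, 1.0]], 'R': [[-0.0151, -0.9999, 0.0005], [-0.993, 0.0149, -0.1167], [0.1167, -0.0023, -0.9932]], 't': [0.0222, 0.5756, 1.2489]}
side {'camera_matrix': [[611.7917, 0.0, 323.5947], [0.0, 611.7917, 240.8374], [0.0, 0.0, 1.0]], 'R': [[-0.9425, -0.3336, 0.0217], [-0.2349, 0.6145, -0.7531], [0.2379, -0.7149, -0.6575]], 't': [0.5059, 0.2093, 1.3774]}
```

View pics/top0.png

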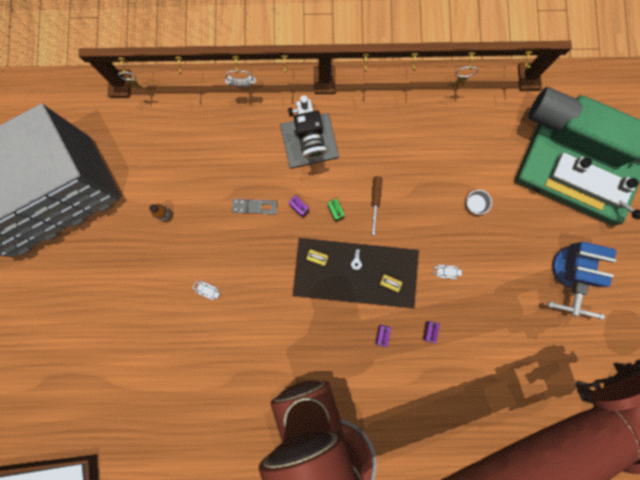

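View pics/side0.png

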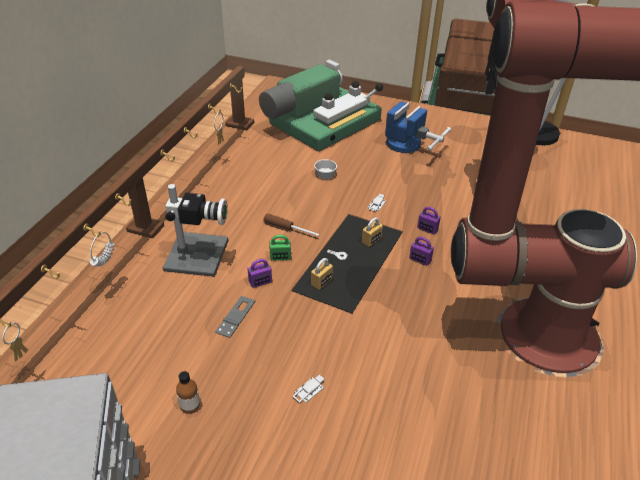

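Top view: the brass padlocks are at (317,257) and (392,283), both on the black pad. The look-alikes are purple at (299,206), (384,336) and (432,332), and green at (336,210). Only the two on the pad are brass, so they fit; an enlarged crop will confirm this.

```bash
python3 - <<'E'
import cv2,numpy as np
t=cv2.imread("pics/top0.png");s=cv2.imread("pics/side0.png")
def crop(im,x,y,w,h,k):
    c=cv2.resize(im[y:y+h,x:x+w],None,fx=k,fy=k,interpolation=cv2.INTER_CUBIC)
    for i in range(0,w,10):
        cv2.line(c,(i*k,0),(i*k,5 if (x+i)%50 else 14),(255,255,255),1)
        if i%20==0: cv2.putText(c,str(x+i),(i*k,24),0,.35,(255,255,255),1)
    for i in range(0,h,10):
        cv2.line(c,(0,i*k),(5,i*k),(255,255,255),1); cv2.putText(c,str(y+i),(7,i*k+4),0,.35,(255,255,255),1)
    return c
A=np.hstack([crop(t,295,240,50,37,8),crop(t,370,265,50,37,8)])   #800x296
B=np.hstack([crop(t,275,90,80,60,5)[:300],crop(s,160,180,80,60,5)])
cv2.imwrite("pics/crop1.png",np.vstack([A,B]))
E
```

```text
(no output)
```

View pics/crop1.png

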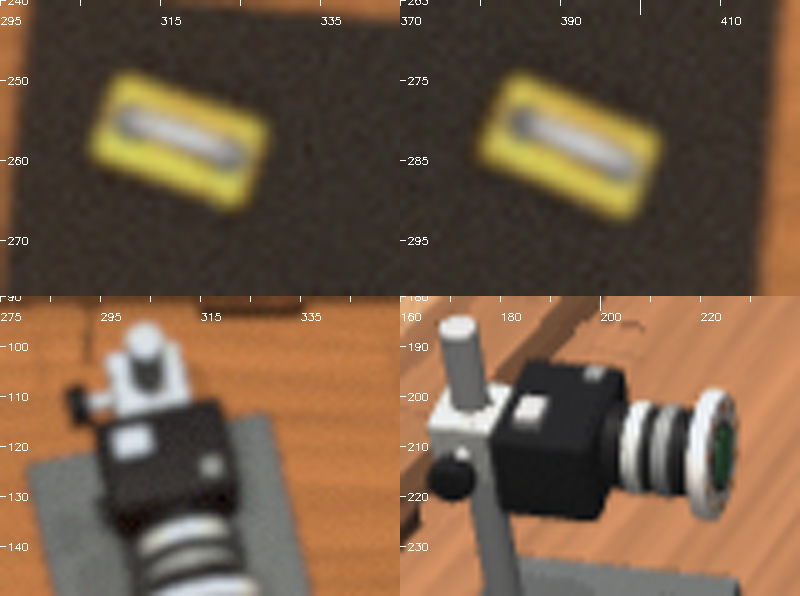

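Both are confirmed brass, each with four wheels. The lens ring face is centred at about side pixel (224,212). The camera foot corners in the top view are about (281,124) and (329,113) at the back, and (338,157) and (290,167) at the front.

```bash
cat > h.py <<'E'
from plant import manip, grab_frame, calibration
import cv2,numpy as np
from scipy.spatial.transform import Rotation as Ro
def ray(n,uv,z,cal=None):
    c=cal or calibration(n); K=c["camera_matrix"];R=np.array(c["R"]);t=np.array(c["t"])
    d=R.T@np.linalg.inv(K)@np.r_[uv,1]; C=-R.T@t
    return C+d*(z-C[2])/d[2]
def proj(n,X):
    c=calibration(n); p=c["camera_matrix"]@(np.array(c["R"])@X+c["t"]); return p[:2]/p[2]
def locks(im,n,z=0.05):
    hsv=cv2.cvtColor(im,cv2.COLOR_BGR2HSV)
    m=cv2.inRange(hsv,(20,110,90),(35,255,255)); m[:240]=0;m[:, :285]=0;m[:,425:]=0;m[310:]=0
    cs,_=cv2.findContours(cv2.morphologyEx(m,cv2.MORPH_CLOSE,np.ones((3,3))),0,2)
    for c in cs:
        if cv2.contourArea(c)<80: continue
        b=cv2.boxPoints(cv2.minAreaRect(cv2.convexHull(c)))
        W=np.array([ray(n,p,z) for p in b]); e=[W[1]-W[0],W[2]-W[1]]; L=[np.linalg.norm(v) for v in e]
        l=e[int(L[1]>L[0])]; a=np.arctan2(l[1],l[0])
        print("lock",W.mean(0).round(4),"L",np.round(L,4),"yaw", round((a-np.pi/2+np.pi/2)%np.pi-np.pi/2,3),b.mean(0))
E
python3 - <<'E'
from h import *
locks(cv2.imread("pics/top0.png"),"top")
L=ray("side",(224,212),.15); print("lens",L, "in top",proj("top",L))
F=[ray("top",p,.01) for p in((281,124),(329,113),(338,157),(290,167))]
for i in range(4): d=F[(i+1)%4]-F[i]; print(F[i].round(3),np.linalg.norm(d).round(3),np.arctan2(d[1],d[0]).round(3))
c=calibration("top");print("topC",-np.array(c["R"]).T@c["t"])
P=[ray("top",p,0.004) for p in((299,239),(419,249),(415,307),(293,297))];print(np.round(P,3))
E
```

```text
lock [ 0.4631 -0.1635  0.05  ] L [0.0325 0.0558] yaw -0.412 [390.91132 282.71304]
lock [0.5329 0.0276 0.05  ] L [0.0325 0.0555] yaw -0.365 [316.9051  257.01093]
lens [0.7787456  0.03017845 0.15      ] in top [314.07532654 154.20050694]
[0.909 0.123 0.01 ] 0.137 -1.352
[ 0.939 -0.011  0.01 ] 0.129 -2.964
[ 0.812 -0.034  0.01 ] 0.135 1.767
[0.786 0.099 0.01 ] 0.125 0.194
topC [0.42613106 0.01648272 1.30758715]
[[ 0.587  0.076  0.004]
 [ 0.554 -0.249  0.004]
 [ 0.399 -0.232  0.004]
 [ 0.43   0.094  0.004]]
```

```bash
cat >> h.py <<'E'
def plan(target,phi,n,start=None):
    """n rows along a straight line to target (TCP, pointing down) and heading phi of tool x; 2 decimals, errors carried on"""
    s=manip.state() if start is None else start
    R=Ro.from_quat(np.roll(s["tool_rot"],-1)); p=np.array(s["tool_pos"]); p0=p.copy()
    Rt=Ro.from_euler("z",phi)*Ro.from_euler("x",np.pi)
    rv0=(R.inv()*Rt).as_rotvec(); R0=R
    for i in range(1,n+1):
        d=R.inv().apply(p0+(np.array(target)-p0)*i/n-p)/.15
        w=(R.inv()*R0*Ro.from_rotvec(rv0*i/n)).as_rotvec()/(np.pi/4)
        d=d.round(2);w=w.round(2); p=p+R.apply(d*.15); R=R*Ro.from_rotvec(w*np.pi/4)
        print(i,"xyz",d,"w",w)
    print("end",p.round(4),R.apply([1,0,0]).round(3))
    return {"tool_pos":p,"tool_rot":np.roll(R.as_quat(),1)}
E
python3 - <<'E'
from h import *
s=plan((0.463,-0.163,0.15),-0.41,14)
plan((0.463,-0.163,0.06),-0.41,6,s)
E
```

```text
1 xyz [ 0.17 -0.14  0.04] w [-0.    0.    0.07]
2 xyz [ 0.16 -0.14  0.04] w [-0.    0.    0.08]
3 xyz [ 0.16 -0.16  0.04] w [-0.    0.    0.07]
4 xyz [ 0.14 -0.17  0.03] w [-0.    0.    0.08]
5 xyz [ 0.13 -0.17  0.04] w [-0.    0.    0.07]
6 xyz [ 0.13 -0.18  0.04] w [-0.    0.    0.08]
7 xyz [ 0.11 -0.19  0.04] w [-0.    0.    0.07]
8 xyz [ 0.1  -0.19  0.04] w [-0.    0.    0.08]
9 xyz [ 0.09 -0.2   0.04] w [-0.    0.    0.07]
10 xyz [ 0.08 -0.21  0.03] w [-0.    0.    0.08]
11 xyz [ 0.07 -0.21  0.04] w [-0.    0.    0.07]
12 xyz [ 0.05 -0.21  0.04] w [-0.    0.    0.08]
13 xyz [ 0.04 -0.21  0.04] w [-0.    0.    0.07]
14 xyz [ 0.03 -0.22  0.04] w [-0.    0.    0.08]
end [ 0.463  -0.1633  0.1498] [ 0.917 -0.399 -0.001]
1 xyz [-0.  -0.   0.1] w [-0.  0. -0.]
2 xyz [-0.  -0.   0.1] w [-0.  0. -0.]
3 xyz [-0.  -0.   0.1] w [-0.  0. -0.]
4 xyz [-0.  -0.   0.1] w [-0.  0. -0.]
5 xyz [-0.  -0.   0.1] w [-0.  0. -0.]
6 xyz [-0.  -0.   0.1] w [-0.  0. -0.]
end [ 0.4629 -0.1632  0.0598] [ 0.917 -0.399 -0.001]
```

{"op": "send_rows", "data": {
  "rows": [
    {"x": 0.17,"y": -0.14,"z": 0.04,"wx": 0,"wy": 0,"wz": 0.07,"hand": 1},
    {"x": 0.16,"y": -0.14,"z": 0.04,"wx": 0,"wy": 0,"wz": 0.08,"hand": 1},
    {"x": 0.16,"y": -0.16,"z": 0.04,"wx": 0,"wy": 0,"wz": 0.07,"hand": 1},
    {"x": 0.14,"y": -0.17,"z": 0.03,"wx": 0,"wy": 0,"wz": 0.08,"hand": 1},
    {"x": 0.13,"y": -0.17,"z": 0.04,"wx": 0,"wy": 0,"wz": 0.07,"hand": 1},
    {"x": 0.13,"y": -0.18,"z": 0.04,"wx": 0,"wy": 0,"wz": 0.08,"hand": 1},
    {"x": 0.11,"y": -0.19,"z": 0.04,"wx": 0,"wy": 0,"wz": 0.07,"hand": 1},
    {"x": 0.1,"y": -0.19,"z": 0.04,"wx": 0,"wy": 0,"wz": 0.08,"hand": 1},
    {"x": 0.09,"y": -0.2,"z": 0.04,"wx": 0,"wy": 0,"wz": 0.07,"hand": 1},
    {"x": 0.08,"y": -0.21,"z": 0.03,"wx": 0,"wy": 0,"wz": 0.08,"hand": 1}
  ]
}}

```text
time: 0.93
tool_pos: [0.4025, -0.2783, 0.1733]
tool_rot: [-0.0, 0.996, -0.089, -0.0]
contact_force: [0.4, 0.0, 0.6]
gripper_width: 0.995
grasp_force: 0.0
```

{"op": "send_rows", "data": {
  "rows": [
    {"x": 0.07,"y": -0.21,"z": 0.04,"wx": 0,"wy": 0,"wz": 0.07,"hand": 1},
    {"x": 0.05,"y": -0.21,"z": 0.04,"wx": 0,"wy": 0,"wz": 0.08,"hand": 1},
    {"x": 0.04,"y": -0.21,"z": 0.04,"wx": 0,"wy": 0,"wz": 0.07,"hand": 1},
    {"x": 0.03,"y": -0.22,"z": 0.04,"wx": 0,"wy": 0,"wz": 0.08,"hand": 1},
    {"x": 0,"y": 0,"z": 0,"wx": 0,"wy": 0,"wz": 0,"hand": 1},
    {"x": 0,"y": 0,"z": 0,"wx": 0,"wy": 0,"wz": 0,"hand": 1},
    {"x": 0,"y": 0,"z": 0,"wx": 0,"wy": 0,"wz": 0,"hand": 1},
    {"x": 0,"y": 0,"z": 0,"wx": 0,"wy": 0,"wz": 0,"hand": 1},
    {"x": 0,"y": 0,"z": 0,"wx": 0,"wy": 0,"wz": 0,"hand": 1},
    {"x": 0,"y": 0,"z": 0,"wx": 0,"wy": 0,"wz": 0,"hand": 1}
  ]
}}

```text
time: 1.77
tool_pos: [0.4629, -0.165, 0.1506]
tool_rot: [0.0, 0.979, -0.205, 0.0]
contact_force: [0.2, 0.6, 0.6]
gripper_width: 1.0
grasp_force: 0.0
```

```bash
python3 - <<'E'
from h import *
s=manip.state();print(s["time"],s["tool_pos"],s["contact_force"],Ro.from_quat(np.roll(s["tool_rot"],-1)).as_matrix().round(3).tolist())
c=calibration("wrist");print({k:np.round(v,3).tolist() for k,v in c.items()})
cv2.imwrite("pics/w1.png",grab_frame("wrist"))
for z in(.05,): print(proj("wrist",np.array([.4631,-.1635,z])),proj("wrist",np.array([.4631,-.1635,.077])))
E
```

```text
1.7667 [ 0.46292776 -0.1649991   0.15056387] [0.20376913 0.59510261 0.61949911] [[0.916, -0.401, 0.0], [-0.401, -0.916, -0.0], [0.0, 0.0, -1.0]]
{'camera_matrix': [[399.961, 0.0, 311.393], [0.0, 399.961, 244.222], [0.0, 0.0, 1.0]], 'R': [[-0.402, -0.916, -0.0], [-0.873, 0.383, 0.301], [-0.275, 0.121, -0.954]], 't': [0.036, 0.454, 0.45]}
[310.56914063 248.00890474] [310.46067976 262.57308121]
```

View pics/w1.png

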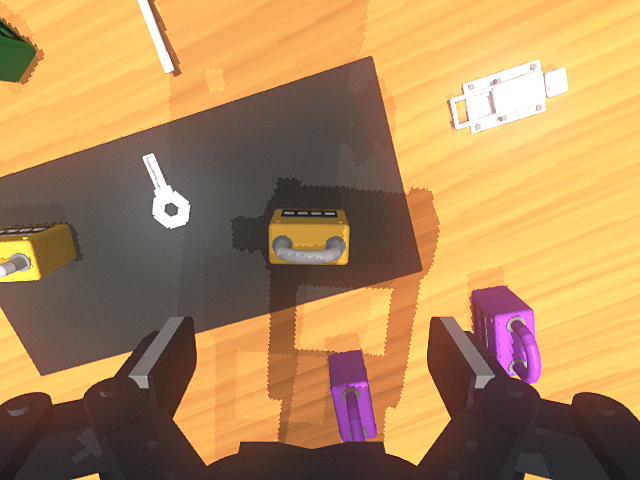

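The wrist view shows the brass padlock centred at (309,244) with its edges level, which matches the estimate. I'll descend and grip.

{"op": "send_rows", "data": {
  "rows": [
    {"x": 0,"y": -0.01,"z": 0.15,"wx": 0,"wy": 0,"wz": 0,"hand": 1},
    {"x": 0,"y": 0,"z": 0.15,"wx": 0,"wy": 0,"wz": 0,"hand": 1},
    {"x": 0,"y": 0,"z": 0.15,"wx": 0,"wy": 0,"wz": 0,"hand": 1},
    {"x": 0,"y": 0,"z": 0.15,"wx": 0,"wy": 0,"wz": 0,"hand": 1},
    {"x": 0,"y": 0,"z": 0.15,"wx": 0,"wy": 0,"wz": 0,"hand": 1},
    {"x": 0,"y": 0,"z": 0.1,"wx": 0,"wy": 0,"wz": 0,"hand": 1},
    {"x": 0,"y": 0,"z": 0.06,"wx": 0,"wy": 0,"wz": 0,"hand": 1},
    {"x": 0,"y": 0,"z": 0,"wx": 0,"wy": 0,"wz": 0,"hand": 1},
    {"x": 0,"y": 0,"z": 0,"wx": 0,"wy": 0,"wz": 0,"hand": 1},
    {"x": 0,"y": 0,"z": 0,"wx": 0,"wy": 0,"wz": 0,"hand": 1}
  ]
}}

```text
time: 2.65
tool_pos: [0.4648, -0.1633, 0.0152]
tool_rot: [0.0, 0.979, -0.204, 0.001]
contact_force: [0.2, 0.4, 0.1]
gripper_width: 1.0
grasp_force: 0.0
```

{"op": "send_rows", "data": {
  "rows": [
    {"x": 0,"y": 0,"z": 0,"hand": -1},
    {"x": 0,"y": 0,"z": 0,"hand": -1},
    {"x": 0,"y": 0,"z": 0,"hand": -1},
    {"x": 0,"y": 0,"z": 0,"hand": -1},
    {"x": 0,"y": 0,"z": 0,"hand": -1},
    {"x": 0,"y": 0,"z": 0,"hand": -1},
    {"x": 0,"y": 0,"z": 0,"hand": -1},
    {"x": 0,"y": 0,"z": 0,"hand": -1},
    {"x": 0,"y": 0,"z": 0,"hand": -1},
    {"x": 0,"y": 0,"z": 0,"hand": -1}
  ]
}}

```text
invalid input at $.rows[0]: expected keys x, y, z, wx, wy, wz, hand
```

{"op": "send_rows", "data": {
  "rows": [
    {"x": 0,"y": 0,"z": 0,"wx": 0,"wy": 0,"wz": 0,"hand": -1},
    {"x": 0,"y": 0,"z": 0,"wx": 0,"wy": 0,"wz": 0,"hand": -1},
    {"x": 0,"y": 0,"z": 0,"wx": 0,"wy": 0,"wz": 0,"hand": -1},
    {"x": 0,"y": 0,"z": 0,"wx": 0,"wy": 0,"wz": 0,"hand": -1},
    {"x": 0,"y": 0,"z": 0,"wx": 0,"wy": 0,"wz": 0,"hand": -1},
    {"x": 0,"y": 0,"z": 0,"wx": 0,"wy": 0,"wz": 0,"hand": -1},
    {"x": 0,"y": 0,"z": 0,"wx": 0,"wy": 0,"wz": 0,"hand": -1},
    {"x": 0,"y": 0,"z": 0,"wx": 0,"wy": 0,"wz": 0,"hand": -1},
    {"x": 0,"y": 0,"z": 0,"wx": 0,"wy": 0,"wz": 0,"hand": -1},
    {"x": 0,"y": 0,"z": 0,"wx": 0,"wy": 0,"wz": 0,"hand": -1}
  ]
}}

```text
time: 3.48
tool_pos: [0.4648, -0.1632, 0.0151]
tool_rot: [0.0, 0.979, -0.204, 0.001]
contact_force: [-0.0, -1.2, 5.5]
gripper_width: 0.606
grasp_force: 63.9
```

{"op": "send_rows", "data": {
  "rows": [
    {"x": 0,"y": 0,"z": -0.05,"wx": 0,"wy": 0,"wz": 0,"hand": -1},
    {"x": 0,"y": 0,"z": -0.05,"wx": 0,"wy": 0,"wz": 0,"hand": -1},
    {"x": 0,"y": 0,"z": -0.05,"wx": 0,"wy": 0,"wz": 0,"hand": -1},
    {"x": 0,"y": 0,"z": -0.05,"wx": 0,"wy": 0,"wz": 0,"hand": -1},
    {"x": 0,"y": 0,"z": -0.05,"wx": 0,"wy": 0,"wz": 0,"hand": -1},
    {"x": 0,"y": 0,"z": 0,"wx": 0,"wy": 0,"wz": 0,"hand": -1},
    {"x": 0,"y": 0,"z": 0,"wx": 0,"wy": 0,"wz": 0,"hand": -1},
    {"x": 0,"y": 0,"z": 0,"wx": 0,"wy": 0,"wz": 0,"hand": -1},
    {"x": 0,"y": 0,"z": 0,"wx": 0,"wy": 0,"wz": 0,"hand": -1},
    {"x": 0,"y": 0,"z": 0,"wx": 0,"wy": 0,"wz": 0,"hand": -1}
  ]
}}

```text
time: 4.32
tool_pos: [0.4633, -0.1624, 0.0507]
tool_rot: [-0.0, 0.979, -0.204, -0.001]
contact_force: [-0.2, -0.2, -3.7]
gripper_width: 0.598
grasp_force: 63.3
```

{"op": "send_rows", "data": {
  "rows": [
    {"x": 0,"y": 0,"z": 0,"wx": 0,"wy": 0,"wz": 0,"hand": -1},
    {"x": 0,"y": 0,"z": 0,"wx": 0,"wy": 0,"wz": 0,"hand": -1},
    {"x": 0,"y": 0,"z": 0,"wx": 0,"wy": 0,"wz": 0,"hand": -1},
    {"x": 0,"y": 0,"z": 0,"wx": 0,"wy": 0,"wz": 0,"hand": -1},
    {"x": 0,"y": 0,"z": 0,"wx": 0,"wy": 0,"wz": 0,"hand": -1},
    {"x": 0,"y": 0,"z": 0,"wx": 0,"wy": 0,"wz": 0,"hand": -1},
    {"x": 0,"y": 0,"z": 0,"wx": 0,"wy": 0,"wz": 0,"hand": -1},
    {"x": 0,"y": 0,"z": 0,"wx": 0,"wy": 0,"wz": 0,"hand": -1},
    {"x": 0,"y": 0,"z": 0,"wx": 0,"wy": 0,"wz": 0,"hand": -1},
    {"x": 0,"y": 0,"z": 0,"wx": 0,"wy": 0,"wz": 0,"hand": -1}
  ]
}}

```text
time: 5.15
tool_pos: [0.4638, -0.1626, 0.0513]
tool_rot: [0.0, 0.979, -0.204, 0.0]
contact_force: [0.9, -0.3, -4.4]
gripper_width: 0.6
grasp_force: 63.3
```

```bash
python3 - <<'E'
from h import *
for i in range(6):
    s=manip.state(); print(s["contact_force"].round(2),s["joint_efforts"].round(2),s["time"]); 
    im=grab_frame("side")
print(s["joint_pos"].round(3))
E
```

```text
[ 0.86 -0.32 -4.42] [  0.  -30.6 -34.3   0.    0.    0. ] 5.15
[-0.09  0.42 -4.75] [ -0.  -30.6 -34.3   0.    0.    0. ] 5.2
[ 0.49 -0.1  -4.26] [ -0.  -30.6 -34.3   0.    0.    0. ] 5.25
[-0.15  0.91 -4.11] [ -0.  -30.6 -34.3   0.    0.    0. ] 5.3
[-0.17 -0.42 -4.25] [ -0.  -30.6 -34.3  -0.    0.   -0. ] 5.35
[ 0.13  0.23 -4.15] [ -0.  -30.6 -34.3   0.    0.   -0. ] 5.4
[-0.489 -0.081  2.064 -0.     1.158  1.493]
```

About 4.3 N, so roughly 0.44 kg: this is likely the heavier lock. I'll put it back and lift the other one.

{"op": "send_rows", "data": {
  "rows": [
    {"x": 0,"y": 0,"z": 0.05,"wx": 0,"wy": 0,"wz": 0,"hand": -1},
    {"x": 0,"y": 0,"z": 0.05,"wx": 0,"wy": 0,"wz": 0,"hand": -1},
    {"x": 0,"y": 0,"z": 0.05,"wx": 0,"wy": 0,"wz": 0,"hand": -1},
    {"x": 0,"y": 0,"z": 0.04,"wx": 0,"wy": 0,"wz": 0,"hand": -1},
    {"x": 0,"y": 0,"z": 0.03,"wx": 0,"wy": 0,"wz": 0,"hand": -1},
    {"x": 0,"y": 0,"z": 0.02,"wx": 0,"wy": 0,"wz": 0,"hand": -1},
    {"x": 0,"y": 0,"z": 0,"wx": 0,"wy": 0,"wz": 0,"hand": -1},
    {"x": 0,"y": 0,"z": 0,"wx": 0,"wy": 0,"wz": 0,"hand": -1},
    {"x": 0,"y": 0,"z": 0,"wx": 0,"wy": 0,"wz": 0,"hand": -1},
    {"x": 0,"y": 0,"z": 0,"wx": 0,"wy": 0,"wz": 0,"hand": -1}
  ]
}}

```text
time: 6.28
tool_pos: [0.4638, -0.1626, 0.0152]
tool_rot: [0.0, 0.979, -0.204, 0.0]
contact_force: [-0.6, 0.2, -4.2]
gripper_width: 0.597
grasp_force: 63.5
```

{"op": "send_rows", "data": {
  "rows": [
    {"x": 0,"y": 0,"z": 0.01,"wx": 0,"wy": 0,"wz": 0,"hand": -1},
    {"x": 0,"y": 0,"z": 0,"wx": 0,"wy": 0,"wz": 0,"hand": -1},
    {"x": 0,"y": 0,"z": 0,"wx": 0,"wy": 0,"wz": 0,"hand": -1},
    {"x": 0,"y": 0,"z": 0,"wx": 0,"wy": 0,"wz": 0,"hand": -1},
    {"x": 0,"y": 0,"z": 0,"wx": 0,"wy": 0,"wz": 0,"hand": -1},
    {"x": 0,"y": 0,"z": 0,"wx": 0,"wy": 0,"wz": 0,"hand": -1},
    {"x": 0,"y": 0,"z": 0,"wx": 0,"wy": 0,"wz": 0,"hand": -1},
    {"x": 0,"y": 0,"z": 0,"wx": 0,"wy": 0,"wz": 0,"hand": -1},
    {"x": 0,"y": 0,"z": 0,"wx": 0,"wy": 0,"wz": 0,"hand": -1},
    {"x": 0,"y": 0,"z": 0,"wx": 0,"wy": 0,"wz": 0,"hand": -1}
  ]
}}

```text
time: 7.12
tool_pos: [0.4639, -0.1627, 0.0151]
tool_rot: [-0.0, 0.979, -0.204, -0.0]
contact_force: [-5.4, 1.7, 6.7]
gripper_width: 0.602
grasp_force: 64.4
```

{"op": "send_rows", "data": {
  "rows": [
    {"x": 0,"y": 0,"z": 0,"wx": 0,"wy": 0,"wz": 0,"hand": 1},
    {"x": 0,"y": 0,"z": 0,"wx": 0,"wy": 0,"wz": 0,"hand": 1},
    {"x": 0,"y": 0,"z": 0,"wx": 0,"wy": 0,"wz": 0,"hand": 1},
    {"x": 0,"y": 0,"z": 0,"wx": 0,"wy": 0,"wz": 0,"hand": 1},
    {"x": 0,"y": 0,"z": 0,"wx": 0,"wy": 0,"wz": 0,"hand": 1},
    {"x": 0,"y": 0,"z": 0,"wx": 0,"wy": 0,"wz": 0,"hand": 1},
    {"x": 0,"y": 0,"z": -0.06,"wx": 0,"wy": 0,"wz": 0,"hand": 1},
    {"x": 0,"y": 0,"z": -0.14,"wx": 0,"wy": 0,"wz": 0,"hand": 1},
    {"x": 0,"y": 0,"z": -0.2,"wx": 0,"wy": 0,"wz": 0,"hand": 1},
    {"x": 0,"y": 0,"z": -0.2,"wx": 0,"wy": 0,"wz": 0,"hand": 1}
  ]
}}

```text
time: 7.95
tool_pos: [0.463, -0.1622, 0.1045]
tool_rot: [-0.0, 0.979, -0.204, -0.001]
contact_force: [1.3, -1.1, 0.1]
gripper_width: 1.002
grasp_force: 0.0
```

```bash
python3 - <<'E'
from h import *
s=manip.state(); print(s["tool_pos"],s["gripper_width"])
s={"tool_pos":s["tool_pos"],"tool_rot":s["tool_rot"]}
s["tool_pos"]=np.array([.4639,-.1627,.0151+.09])
plan((.5335,.0275,.14),-.365,7,s)
E
```

```text
[ 0.46295374 -0.16215203  0.10447033] 1.0020336128516147
1 xyz [-0.01 -0.19 -0.03] w [-0.    0.   -0.01]
2 xyz [-0.01 -0.2  -0.04] w [-0.    0.   -0.01]
3 xyz [-0.01 -0.19 -0.03] w [-0.    0.   -0.01]
4 xyz [-0.01 -0.19 -0.03] w [-0.  0. -0.]
5 xyz [-0.   -0.19 -0.04] w [-0.    0.   -0.01]
6 xyz [-0.01 -0.2  -0.03] w [-0.    0.   -0.01]
7 xyz [-0.   -0.19 -0.03] w [-0.    0.   -0.01]
end [0.5341 0.0274 0.1397] [ 0.935 -0.356 -0.002]
```

{"op": "send_rows", "data": {
  "rows": [
    {"x": 0,"y": -0.1,"z": -0.11,"wx": 0,"wy": 0,"wz": -0.01,"hand": 1},
    {"x": -0.01,"y": -0.2,"z": -0.08,"wx": 0,"wy": 0,"wz": -0.01,"hand": 1},
    {"x": -0.01,"y": -0.2,"z": -0.04,"wx": 0,"wy": 0,"wz": -0.01,"hand": 1},
    {"x": -0.01,"y": -0.2,"z": 0,"wx": 0,"wy": 0,"wz": -0.01,"hand": 1},
    {"x": -0.01,"y": -0.2,"z": 0,"wx": 0,"wy": 0,"wz": -0.01,"hand": 1},
    {"x": -0.01,"y": -0.2,"z": 0,"wx": 0,"wy": 0,"wz": -0.01,"hand": 1},
    {"x": -0.01,"y": -0.25,"z": 0,"wx": 0,"wy": 0,"wz": 0,"hand": 1},
    {"x": 0,"y": 0,"z": 0,"wx": 0,"wy": 0,"wz": 0,"hand": 1},
    {"x": 0,"y": 0,"z": 0,"wx": 0,"wy": 0,"wz": 0,"hand": 1},
    {"x": 0,"y": 0,"z": 0,"wx": 0,"wy": 0,"wz": 0,"hand": 1}
  ]
}}

```text
time: 8.78
tool_pos: [0.5313, 0.0283, 0.1386]
tool_rot: [0.0, 0.984, -0.181, 0.0]
contact_force: [0.0, -1.0, 0.1]
gripper_width: 1.001
grasp_force: 0.0
```

```bash
python3 - <<'E'
from h import *
s=manip.state(); print(s["tool_pos"])
plan((.5332,.0276,.014),-.365,1)
c=calibration("wrist"); im=grab_frame("wrist")
X=lambda z:proj("wrist",np.array([.5329,.0276,z])); print(X(.05))
m=cv2.inRange(cv2.cvtColor(im,cv2.COLOR_BGR2HSV),(18,110,60),(35,255,255))
n,l,st,ce=cv2.connectedComponentsWithStats(m)
print([(st[i].tolist(),ce[i].round()) for i in range(1,n) if st[i,4]>200])
cv2.imwrite("pics/w2.png",np.hstack([im[150:450,:400],grab_frame("top")[150:450,200:600]]))
E
```

```text
[0.53132144 0.0283325  0.13861722]
1 xyz [ 0.01 -0.    0.83] w [ 0. -0.  0.]
end [0.5327 0.0277 0.0141] [ 0.935 -0.355  0.   ]
[311.81751882 250.90943499]
[([0, 0, 342, 466, 74013], array([126., 252.])), ([144, 0, 51, 19, 287], array([167.,   8.])), ([321, 0, 319, 125, 23078], array([496.,  49.])), ([280, 5, 85, 51, 507], array([327.,  35.])), ([15, 83, 43, 31, 803], array([36., 98.])), ([557, 205, 83, 60, 3013], array([598., 233.])), ([269, 209, 85, 59, 2689], array([312., 235.])), ([462, 290, 178, 114, 10033], array([564., 340.])), ([370, 336, 58, 23, 315], array([399., 346.]))]
```

View pics/w2.png

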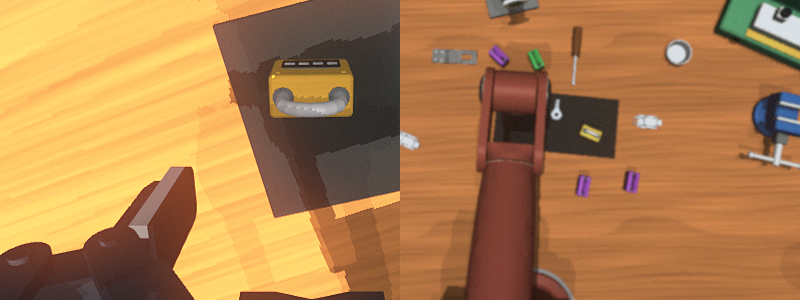

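The second lock is centred at wrist pixel (312,240) and level. The first one still stands at top pixel (391,283).

{"op": "send_rows", "data": {
  "rows": [
    {"x": 0.01,"y": 0,"z": 0.15,"wx": 0,"wy": 0,"wz": 0,"hand": 1},
    {"x": 0,"y": 0,"z": 0.15,"wx": 0,"wy": 0,"wz": 0,"hand": 1},
    {"x": 0,"y": 0,"z": 0.15,"wx": 0,"wy": 0,"wz": 0,"hand": 1},
    {"x": 0,"y": 0,"z": 0.15,"wx": 0,"wy": 0,"wz": 0,"hand": 1},
    {"x": 0,"y": 0,"z": 0.12,"wx": 0,"wy": 0,"wz": 0,"hand": 1},
    {"x": 0,"y": 0,"z": 0.07,"wx": 0,"wy": 0,"wz": 0,"hand": 1},
    {"x": 0,"y": 0,"z": 0.03,"wx": 0,"wy": 0,"wz": 0,"hand": 1},
    {"x": 0,"y": 0,"z": 0,"wx": 0,"wy": 0,"wz": 0,"hand": 1},
    {"x": 0,"y": 0,"z": 0,"wx": 0,"wy": 0,"wz": 0,"hand": 1},
    {"x": 0,"y": 0,"z": 0,"wx": 0,"wy": 0,"wz": 0,"hand": 1}
  ]
}}

```text
time: 9.72
tool_pos: [0.5341, 0.0276, 0.0168]
tool_rot: [-0.0, 0.983, -0.181, 0.001]
contact_force: [0.6, 0.1, 0.4]
gripper_width: 1.0
grasp_force: 0.0
```

{"op": "send_rows", "data": {
  "rows": [
    {"x": 0,"y": 0,"z": 0,"wx": 0,"wy": 0,"wz": 0,"hand": -1},
    {"x": 0,"y": 0,"z": 0,"wx": 0,"wy": 0,"wz": 0,"hand": -1},
    {"x": 0,"y": 0,"z": 0,"wx": 0,"wy": 0,"wz": 0,"hand": -1},
    {"x": 0,"y": 0,"z": 0,"wx": 0,"wy": 0,"wz": 0,"hand": -1},
    {"x": 0,"y": 0,"z": 0,"wx": 0,"wy": 0,"wz": 0,"hand": -1},
    {"x": 0,"y": 0,"z": 0,"wx": 0,"wy": 0,"wz": 0,"hand": -1},
    {"x": 0,"y": 0,"z": 0,"wx": 0,"wy": 0,"wz": 0,"hand": -1},
    {"x": 0,"y": 0,"z": 0,"wx": 0,"wy": 0,"wz": 0,"hand": -1},
    {"x": 0,"y": 0,"z": 0,"wx": 0,"wy": 0,"wz": 0,"hand": -1},
    {"x": 0,"y": 0,"z": 0,"wx": 0,"wy": 0,"wz": 0,"hand": -1}
  ]
}}

```text
time: 10.55
tool_pos: [0.5338, 0.028, 0.0164]
tool_rot: [-0.0, 0.984, -0.181, 0.001]
contact_force: [0.5, 0.2, 6.3]
gripper_width: 0.602
grasp_force: 64.0
```

{"op": "send_rows", "data": {
  "rows": [
    {"x": 0,"y": 0,"z": -0.05,"wx": 0,"wy": 0,"wz": 0,"hand": -1},
    {"x": 0,"y": 0,"z": -0.05,"wx": 0,"wy": 0,"wz": 0,"hand": -1},
    {"x": 0,"y": 0,"z": -0.05,"wx": 0,"wy": 0,"wz": 0,"hand": -1},
    {"x": 0,"y": 0,"z": -0.05,"wx": 0,"wy": 0,"wz": 0,"hand": -1},
    {"x": 0,"y": 0,"z": -0.05,"wx": 0,"wy": 0,"wz": 0,"hand": -1},
    {"x": 0,"y": 0,"z": 0,"wx": 0,"wy": 0,"wz": 0,"hand": -1},
    {"x": 0,"y": 0,"z": 0,"wx": 0,"wy": 0,"wz": 0,"hand": -1},
    {"x": 0,"y": 0,"z": 0,"wx": 0,"wy": 0,"wz": 0,"hand": -1},
    {"x": 0,"y": 0,"z": 0,"wx": 0,"wy": 0,"wz": 0,"hand": -1},
    {"x": 0,"y": 0,"z": 0,"wx": 0,"wy": 0,"wz": 0,"hand": -1}
  ]
}}

```text
time: 11.38
tool_pos: [0.5324, 0.0279, 0.0522]
tool_rot: [0.0, 0.984, -0.181, -0.001]
contact_force: [-0.6, -0.6, -2.1]
gripper_width: 0.6
grasp_force: 63.4
```

```bash
python3 - <<'E'
from h import *
for i in range(6):
    s=manip.state(); print(s["contact_force"].round(2)); im=grab_frame("side")
E
```

```text
[-0.62 -0.64 -2.11]
[-0.04  0.95 -2.23]
[ 0.2   0.6  -2.15]
[ 0.01  0.26 -1.91]
[ 0.03 -0.62 -2.33]
[ 0.21 -1.12 -1.5 ]
```

This one reads about 2.1 N, so it is the lighter lock and the first is the heavier. I'll set this one back down.

{"op": "send_rows", "data": {
  "rows": [
    {"x": 0,"y": 0,"z": 0.05,"wx": 0,"wy": 0,"wz": 0,"hand": -1},
    {"x": 0,"y": 0,"z": 0.05,"wx": 0,"wy": 0,"wz": 0,"hand": -1},
    {"x": 0,"y": 0,"z": 0.05,"wx": 0,"wy": 0,"wz": 0,"hand": -1},
    {"x": 0,"y": 0,"z": 0.04,"wx": 0,"wy": 0,"wz": 0,"hand": -1},
    {"x": 0,"y": 0,"z": 0.03,"wx": 0,"wy": 0,"wz": 0,"hand": -1},
    {"x": 0,"y": 0,"z": 0.02,"wx": 0,"wy": 0,"wz": 0,"hand": -1},
    {"x": 0,"y": 0,"z": 0,"wx": 0,"wy": 0,"wz": 0,"hand": -1},
    {"x": 0,"y": 0,"z": 0.01,"wx": 0,"wy": 0,"wz": 0,"hand": -1},
    {"x": 0,"y": 0,"z": 0,"wx": 0,"wy": 0,"wz": 0,"hand": -1},
    {"x": 0,"y": 0,"z": 0,"wx": 0,"wy": 0,"wz": 0,"hand": -1}
  ]
}}

```text
time: 12.52
tool_pos: [0.5332, 0.0279, 0.0164]
tool_rot: [0.0, 0.984, -0.181, 0.0]
contact_force: [-3.4, 0.9, 5.0]
gripper_width: 0.601
grasp_force: 64.0
```

Contact with the pad. Next I'll release, rise and return to the heavier lock, which I left at TCP (0.4639, -0.1627), heading -0.411.

{"op": "send_rows", "data": {
  "rows": [
    {"x": 0,"y": 0,"z": 0,"wx": 0,"wy": 0,"wz": 0,"hand": 1},
    {"x": 0,"y": 0,"z": 0,"wx": 0,"wy": 0,"wz": 0,"hand": 1},
    {"x": 0,"y": 0,"z": 0,"wx": 0,"wy": 0,"wz": 0,"hand": 1},
    {"x": 0,"y": 0,"z": 0,"wx": 0,"wy": 0,"wz": 0,"hand": 1},
    {"x": 0,"y": 0,"z": 0,"wx": 0,"wy": 0,"wz": 0,"hand": 1},
    {"x": 0,"y": 0,"z": 0,"wx": 0,"wy": 0,"wz": 0,"hand": 1},
    {"x": 0,"y": 0,"z": -0.06,"wx": 0,"wy": 0,"wz": 0,"hand": 1},
    {"x": 0,"y": 0,"z": -0.14,"wx": 0,"wy": 0,"wz": 0,"hand": 1},
    {"x": 0,"y": 0,"z": -0.2,"wx": 0,"wy": 0,"wz": 0,"hand": 1},
    {"x": 0,"y": 0,"z": -0.2,"wx": 0,"wy": 0,"wz": 0,"hand": 1}
  ]
}}

```text
time: 13.35
tool_pos: [0.5319, 0.028, 0.106]
tool_rot: [0.0, 0.984, -0.181, -0.001]
contact_force: [0.6, 0.1, 0.2]
gripper_width: 1.0
grasp_force: 0.0
```

{"op": "send_rows", "data": {
  "rows": [
    {"x": 0,"y": 0.1,"z": -0.11,"wx": 0,"wy": 0,"wz": 0.01,"hand": 1},
    {"x": 0.01,"y": 0.2,"z": -0.08,"wx": 0,"wy": 0,"wz": 0.01,"hand": 1},
    {"x": 0.01,"y": 0.2,"z": -0.04,"wx": 0,"wy": 0,"wz": 0.01,"hand": 1},
    {"x": 0.01,"y": 0.2,"z": 0,"wx": 0,"wy": 0,"wz": 0.01,"hand": 1},
    {"x": 0.01,"y": 0.2,"z": 0,"wx": 0,"wy": 0,"wz": 0.01,"hand": 1},
    {"x": 0.01,"y": 0.2,"z": 0,"wx": 0,"wy": 0,"wz": 0.01,"hand": 1},
    {"x": 0.01,"y": 0.25,"z": 0,"wx": 0,"wy": 0,"wz": 0,"hand": 1},
    {"x": 0,"y": 0,"z": 0,"wx": 0,"wy": 0,"wz": 0,"hand": 1},
    {"x": 0,"y": 0,"z": 0,"wx": 0,"wy": 0,"wz": 0,"hand": 1},
    {"x": 0,"y": 0,"z": 0,"wx": 0,"wy": 0,"wz": 0,"hand": 1}
  ]
}}

```text
time: 14.18
tool_pos: [0.4643, -0.1626, 0.1402]
tool_rot: [-0.0, 0.979, -0.204, 0.0]
contact_force: [-0.4, -0.1, -0.5]
gripper_width: 0.998
grasp_force: 0.0
```

```bash
python3 - <<'E'
from h import *
s=manip.state(); print(s["tool_pos"])
plan((.4637,-.1627,.0148),-.411,1)
c=calibration("wrist"); im=grab_frame("wrist")
cv2.imwrite("pics/w3.png",np.hstack([im[150:450,150:550],grab_frame("top")[150:450,200:600]]))
E
```

```text
[ 0.46432202 -0.16260404  0.14024998]
1 xyz [-0.    0.    0.84] w [-0. -0. -0.]
end [ 0.4644 -0.1626  0.0143] [ 0.917 -0.4    0.   ]
```

View pics/w3.png

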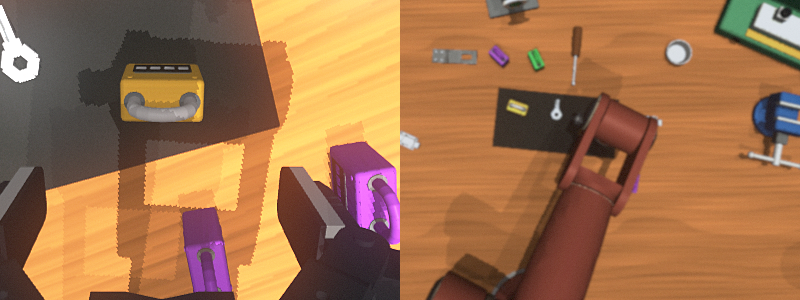

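The heavier lock stands at wrist crop (162,92) and the lighter one stands at top crop (517,107). I'll grip the heavier one.

{"op": "send_rows", "data": {
  "rows": [
    {"x": 0,"y": 0,"z": 0.15,"wx": 0,"wy": 0,"wz": 0,"hand": 1},
    {"x": 0,"y": 0,"z": 0.15,"wx": 0,"wy": 0,"wz": 0,"hand": 1},
    {"x": 0,"y": 0,"z": 0.15,"wx": 0,"wy": 0,"wz": 0,"hand": 1},
    {"x": 0,"y": 0,"z": 0.15,"wx": 0,"wy": 0,"wz": 0,"hand": 1},
    {"x": 0,"y": 0,"z": 0.13,"wx": 0,"wy": 0,"wz": 0,"hand": 1},
    {"x": 0,"y": 0,"z": 0.07,"wx": 0,"wy": 0,"wz": 0,"hand": 1},
    {"x": 0,"y": 0,"z": 0.03,"wx": 0,"wy": 0,"wz": 0,"hand": 1},
    {"x": 0,"y": 0,"z": 0,"wx": 0,"wy": 0,"wz": 0,"hand": 1},
    {"x": 0,"y": 0,"z": 0,"wx": 0,"wy": 0,"wz": 0,"hand": 1},
    {"x": 0,"y": 0,"z": 0,"wx": 0,"wy": 0,"wz": 0,"hand": 1}
  ]
}}

```text
time: 15.12
tool_pos: [0.4654, -0.1632, 0.0168]
tool_rot: [0.0, 0.979, -0.204, 0.001]
contact_force: [0.1, 0.6, 1.0]
gripper_width: 0.998
grasp_force: 0.0
```

{"op": "send_rows", "data": {
  "rows": [
    {"x": 0,"y": 0,"z": 0,"wx": 0,"wy": 0,"wz": 0,"hand": -1},
    {"x": 0,"y": 0,"z": 0,"wx": 0,"wy": 0,"wz": 0,"hand": -1},
    {"x": 0,"y": 0,"z": 0,"wx": 0,"wy": 0,"wz": 0,"hand": -1},
    {"x": 0,"y": 0,"z": 0,"wx": 0,"wy": 0,"wz": 0,"hand": -1},
    {"x": 0,"y": 0,"z": 0,"wx": 0,"wy": 0,"wz": 0,"hand": -1},
    {"x": 0,"y": 0,"z": 0,"wx": 0,"wy": 0,"wz": 0,"hand": -1},
    {"x": 0,"y": 0,"z": 0,"wx": 0,"wy": 0,"wz": 0,"hand": -1},
    {"x": 0,"y": 0,"z": 0,"wx": 0,"wy": 0,"wz": 0,"hand": -1},
    {"x": 0,"y": 0,"z": 0,"wx": 0,"wy": 0,"wz": 0,"hand": -1},
    {"x": 0,"y": 0,"z": 0,"wx": 0,"wy": 0,"wz": 0,"hand": -1}
  ]
}}

```text
time: 15.95
tool_pos: [0.465, -0.1632, 0.0163]
tool_rot: [0.0, 0.979, -0.204, 0.001]
contact_force: [0.0, 0.7, 6.5]
gripper_width: 0.6
grasp_force: 64.4
```

{"op": "send_rows", "data": {
  "rows": [
    {"x": 0,"y": 0,"z": -0.05,"wx": 0,"wy": 0,"wz": 0,"hand": -1},
    {"x": 0,"y": 0,"z": -0.08,"wx": 0,"wy": 0,"wz": 0,"hand": -1},
    {"x": 0,"y": 0,"z": -0.1,"wx": 0,"wy": 0,"wz": 0,"hand": -1},
    {"x": 0,"y": 0,"z": -0.12,"wx": 0,"wy": 0,"wz": 0,"hand": -1},
    {"x": 0,"y": 0,"z": -0.12,"wx": 0,"wy": 0,"wz": 0,"hand": -1},
    {"x": 0,"y": 0,"z": -0.12,"wx": 0,"wy": 0,"wz": 0,"hand": -1},
    {"x": 0,"y": 0,"z": -0.1,"wx": 0,"wy": 0,"wz": 0,"hand": -1},
    {"x": 0,"y": 0,"z": -0.08,"wx": 0,"wy": 0,"wz": 0,"hand": -1},
    {"x": 0,"y": 0,"z": -0.05,"wx": 0,"wy": 0,"wz": 0,"hand": -1},
    {"x": 0,"y": 0,"z": 0,"wx": 0,"wy": 0,"wz": 0,"hand": -1}
  ]
}}

```text
time: 16.78
tool_pos: [0.4649, -0.1632, 0.1401]
tool_rot: [0.0, 0.979, -0.204, 0.001]
contact_force: [-0.0, 0.0, -3.6]
gripper_width: 0.6
grasp_force: 63.5
```

```bash
python3 - <<'E'
from h import *
s=manip.state(); print(s["tool_pos"],s["contact_force"])
plan((.681,.010,.138),.197,18)
E
```

```text
[ 0.46487538 -0.16318217  0.14013881] [-0.02653738  0.03999959 -3.58565846]
1 xyz [ 0.05 -0.09  0.  ] w [ 0.   -0.   -0.04]
2 xyz [ 0.05 -0.09  0.  ] w [ 0.   -0.   -0.05]
3 xyz [ 0.05 -0.09  0.  ] w [ 0.   -0.   -0.04]
4 xyz [ 0.06 -0.08  0.  ] w [ 0.   -0.   -0.04]
5 xyz [ 0.06 -0.09  0.  ] w [ 0.   -0.   -0.04]
6 xyz [ 0.06 -0.08  0.01] w [ 0.   -0.   -0.05]
7 xyz [ 0.07 -0.08 -0.  ] w [ 0.   -0.   -0.04]
8 xyz [ 0.06 -0.07 -0.  ] w [ 0.   -0.   -0.04]
9 xyz [ 0.07 -0.08 -0.  ] w [ 0.   -0.   -0.05]
10 xyz [ 0.08 -0.07 -0.  ] w [ 0.   -0.   -0.04]
11 xyz [ 0.07 -0.07 -0.  ] w [ 0.   -0.   -0.04]
12 xyz [ 0.08 -0.07  0.  ] w [ 0.   -0.   -0.05]
13 xyz [ 0.08 -0.06  0.  ] w [ 0.   -0.   -0.04]
14 xyz [ 0.08 -0.06  0.  ] w [ 0.   -0.   -0.04]
15 xyz [ 0.08 -0.06  0.  ] w [ 0.   -0.   -0.04]
16 xyz [ 0.09 -0.06  0.  ] w [ 0.   -0.   -0.05]
17 xyz [ 0.09 -0.05  0.01] w [ 0.   -0.   -0.04]
18 xyz [ 0.09 -0.05 -0.  ] w [ 0.   -0.   -0.04]
end [0.6815 0.0095 0.1374] [0.981 0.193 0.002]
```

{"op": "send_rows", "data": {
  "rows": [
    {"x": 0.05,"y": -0.09,"z": 0,"wx": 0,"wy": 0,"wz": -0.04,"hand": -1},
    {"x": 0.05,"y": -0.09,"z": 0,"wx": 0,"wy": 0,"wz": -0.05,"hand": -1},
    {"x": 0.05,"y": -0.09,"z": 0,"wx": 0,"wy": 0,"wz": -0.04,"hand": -1},
    {"x": 0.06,"y": -0.08,"z": 0,"wx": 0,"wy": 0,"wz": -0.04,"hand": -1},
    {"x": 0.06,"y": -0.09,"z": 0,"wx": 0,"wy": 0,"wz": -0.04,"hand": -1},
    {"x": 0.06,"y": -0.08,"z": 0.01,"wx": 0,"wy": 0,"wz": -0.05,"hand": -1},
    {"x": 0.07,"y": -0.08,"z": 0,"wx": 0,"wy": 0,"wz": -0.04,"hand": -1},
    {"x": 0.06,"y": -0.07,"z": 0,"wx": 0,"wy": 0,"wz": -0.04,"hand": -1},
    {"x": 0.07,"y": -0.08,"z": 0,"wx": 0,"wy": 0,"wz": -0.05,"hand": -1},
    {"x": 0.08,"y": -0.07,"z": 0,"wx": 0,"wy": 0,"wz": -0.04,"hand": -1}
  ]
}}

```text
time: 17.62
tool_pos: [0.5854, -0.0658, 0.1362]
tool_rot: [-0.0, 0.999, -0.035, -0.001]
contact_force: [0.2, -1.0, -3.9]
gripper_width: 0.597
grasp_force: 63.7
```

{"op": "send_rows", "data": {
  "rows": [
    {"x": 0.07,"y": -0.07,"z": 0,"wx": 0,"wy": 0,"wz": -0.04,"hand": -1},
    {"x": 0.08,"y": -0.07,"z": 0,"wx": 0,"wy": 0,"wz": -0.05,"hand": -1},
    {"x": 0.08,"y": -0.06,"z": 0,"wx": 0,"wy": 0,"wz": -0.04,"hand": -1},
    {"x": 0.08,"y": -0.06,"z": 0,"wx": 0,"wy": 0,"wz": -0.04,"hand": -1},
    {"x": 0.08,"y": -0.06,"z": 0,"wx": 0,"wy": 0,"wz": -0.04,"hand": -1},
    {"x": 0.09,"y": -0.06,"z": 0,"wx": 0,"wy": 0,"wz": -0.05,"hand": -1},
    {"x": 0.09,"y": -0.05,"z": 0.01,"wx": 0,"wy": 0,"wz": -0.04,"hand": -1},
    {"x": 0.09,"y": -0.05,"z": 0,"wx": 0,"wy": 0,"wz": -0.04,"hand": -1},
    {"x": 0,"y": 0,"z": 0,"wx": 0,"wy": 0,"wz": 0,"hand": -1},
    {"x": 0,"y": 0,"z": 0,"wx": 0,"wy": 0,"wz": 0,"hand": -1}
  ]
}}

```text
time: 18.45
tool_pos: [0.6812, 0.0107, 0.1347]
tool_rot: [0.0, 0.995, 0.098, -0.0]
contact_force: [-0.2, -0.2, -5.0]
gripper_width: 0.6
grasp_force: 63.9
```

```bash
python3 - <<'E'
from h import *
s=manip.state(); print(s["tool_pos"],s["contact_force"],s["grasp_force"])
plan((.681,.010,.138),.197,1)
im=grab_frame("side");t=grab_frame("top")
a=cv2.resize(im[130:330,150:400],None,fx=2,fy=2); b=cv2.resize(t[100:300,270:420],None,fx=2,fy=2)
cv2.imwrite("pics/f.png",np.hstack([a,b]))
E
```

```text
[0.68117863 0.01071426 0.13473404] [-0.19193443 -0.18969667 -4.97713173] 63.851636946201324
1 xyz [-0.    0.   -0.02] w [ 0.  0. -0.]
end [0.6812 0.0107 0.1377] [ 0.981  0.195 -0.001]
```

View pics/f.png

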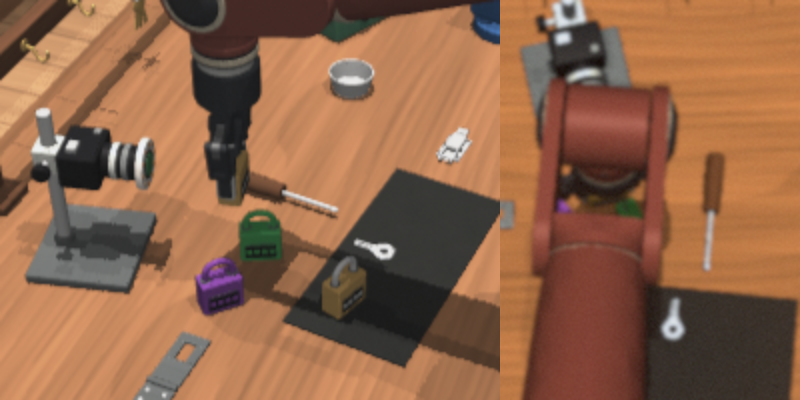

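The heavier lock hangs upright in front of the lens at side crop (232,180), and the lighter one stands on the pad at (343,290). I'll trim the height, let it settle and hand in.

{"op": "send_rows", "data": {
  "rows": [
    {"x": 0,"y": 0,"z": -0.01,"wx": 0,"wy": 0,"wz": 0,"hand": -1},
    {"x": 0,"y": 0,"z": -0.01,"wx": 0,"wy": 0,"wz": 0,"hand": -1},
    {"x": 0,"y": 0,"z": 0,"wx": 0,"wy": 0,"wz": 0,"hand": -1},
    {"x": 0,"y": 0,"z": 0,"wx": 0,"wy": 0,"wz": 0,"hand": -1},
    {"x": 0,"y": 0,"z": 0,"wx": 0,"wy": 0,"wz": 0,"hand": -1},
    {"x": 0,"y": 0,"z": 0,"wx": 0,"wy": 0,"wz": 0,"hand": -1},
    {"x": 0,"y": 0,"z": 0,"wx": 0,"wy": 0,"wz": 0,"hand": -1},
    {"x": 0,"y": 0,"z": 0,"wx": 0,"wy": 0,"wz": 0,"hand": -1},
    {"x": 0,"y": 0,"z": 0,"wx": 0,"wy": 0,"wz": 0,"hand": -1},
    {"x": 0,"y": 0,"z": 0,"wx": 0,"wy": 0,"wz": 0,"hand": -1}
  ]
}}

```text
time: 19.38
tool_pos: [0.6807, 0.0099, 0.1382]
tool_rot: [-0.0, 0.995, 0.097, -0.0]
contact_force: [-0.5, 0.3, -3.9]
gripper_width: 0.599
grasp_force: 63.8
```

```bash
python3 -c "
from plant import manip,job_done
print(manip.state()['tool_pos'],manip.state()['joint_vel'].round(3)); print(job_done())"
```

```text
[0.68074904 0.00985194 0.13824294] [-0.001  0.001  0.    -0.002 -0.001 -0.001]
the job is handed in; nothing more can be done
None
```

The job is handed in, with no verdict returned: by my measurements the heavier padlock (about 4.3 N against 2.1 N) is held still and square, about 10 cm in front of the lens, and the lighter one stands on the pad, let go.

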